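# Backdrop board in its slot, bead tray held up for the photo

## Robot

A 6-joint arm with a two-finger parallel gripper is mounted at the origin on a cart in front of the work surface, level with it; the furniture and walls round the work are solid. World frame = base frame: x ahead of the robot, y to its left, z up, the work surface at z = 0. Lengths are in m, angles in rad, forces in N, time in s.
With the tool pointing down it reaches from about 0.35 to 0.975 m from the base axis. Payload 4.9 kg.
Tool frame: the origin (TCP) lies at the very end of the fingers, on their centre line; the grasp point (between the pads) lies 19 mm behind it; z points along the fingers, y is the line along which they close (so a half turn about z gives the same grasp; the last joint's range is limited). The gripper opens to 85 mm and grips with 20 to 120 N. Pads are 22 mm wide; open, the fingers measure 114 mm over their backs; the gripper's body (76 mm by 85 mm) begins 54 mm behind the grasp point. The pads swing forward as they close: fully open they stand 13 mm farther back than shut.
Start: joints at [-1.33, 0.053, 1.613, -0, 1.476, -0.119], TCP at [0.22, -0.585, 0.231] pointing down, gripper open.
Joint ranges: [-3.01, 3.01], [-1.01, 2.22], [0.06, 2.58], [-1.02, 4.17], [0.09, 2.62], [-3.14, 3.14]. Speed limits (rad/s): [2.57, 2.57, 3.14, 3.14, 3.14, 3.14].

## Interface

Orientations are given as a unit quaternion [w, x, y, z].
In Python, from plant import state, optics, ticket, nets gives the robot as it stands. The module is installed in compiled form; this text tells all that it offers.
- The arm moves only by the shell command python3 -m inch 'ROWS' [OPENING]. ROWS is JSON, a list of rows, each an object of numbers: "dx", "dy", "dz": the shift along the tool's x, y, z as a fraction of full scale; "rx", "ry", "rz": the turn, a rotation vector about the tool's x, y, z as a fraction of full scale. In form: [{"dx": .., "dy": .., "dz": .., "rx": .., "ry": .., "rz": ..}, ...]. A call has 1 to 5 rows; each row is the pose to reach, as a shift and turn from the pose commanded when the call began, along the tool's axes at that moment; what a row does not reach only later rows make up. Full scale, the value 1, is 0.8 m for a shift and 1.5 rad for a turn. A row lasts 1/10 s, in which the tool goes at most 50 mm and 8.59 degrees, less where a joint would pass 70% of its speed; a pose out of reach is approached as far as the arm can. A call with a number of a shift or a turn outside -1 to 1 is refused whole. A call with a gripper value outside its range is refused whole. OPENING is the opening, from -1 (shut) to 1 (fully open), set as the call begins (- or left out, the last holds). The fingers move at their own pace and stop on an object; the grip force is fixed at half the most. Time passes only in rows, so rows that repeat a pose let the fingers close. It gives the time, the measured TCP pose, the force, the opening and the grip force at its end, in the units of the state.
- state(): the state, without advancing time (a new reading comes with each control period).
- optics.grab_frame(name): name is "scene" or "top"; returns the picture (384x512x3 uint8, red, green, blue); there is no depth.
- optics.camera_info(name): a dict with "fx", "fy", "cx", "cy" (pixels), "R" (3x3) and "t" (3): a world point X has camera coordinates R X + t. Camera axes: x right, y down, z forward; pixel columns grow to the right and rows downward; lengths in m; the calibration is good to about 2 mm. A picture is of the moment at which its call begins. camera_info takes no time and is no camera call.
- ticket.job_done(): hands the job in; it is judged then, once.
Trained networks look in the newest picture that a camera, given by its name, has taken for a name from the list of things; names that differ only in an ending like _2 or _b are one class to them, and where a whole thing is asked for, a point or a joint stands for the part that bears it (a point fixed in the world has none). Each returns a list of dicts, best first, with "confidence" (0 to 1); they miss things now and then, are a little off and sometimes report something else, mostly with a low value. They report only what shows in the picture. A call takes as long as a camera call.
- nets.boxes_of(camera, name): "bbox" ([centre column, centre row, width, height] in pixels, round what is visible of it).
- nets.outline_of(camera, name): "pixels" (384x512 bool, what is visible of it) and "bbox" ([centre column, centre row, width, height] in pixels, round what is visible of it).
The state is a dict: "time": time; "joint_pos": joint angles; "joint_vel": joint speeds; "joint_efforts": joint torques, N m; "tool_pos": TCP position; "tool_rot": TCP orientation; "contact_force": force on the tool from outside, world axes, zero at the start; "ft_torque": the same for the moment, N m; "gripper_width": opening from 0.0 (shut) to 1.0 (fully open); "grasp_force": force on a finger pad.
Only numpy, scipy, OpenCV 4.12 (cv2) and the standard library are available. Lean on these libraries where they do the work, as an engineer would, in place of code of your own. Each camera call takes 0.05 s, during which the arm holds its last target. There are 200 camera calls.

## Task

Set up a close-up photo of the brass bead: take the grey backdrop board out of its rack, slide it fully home into the slot of the photo base and let go of it. Then lift the bead tray by its upright grip and keep it level, so that the loose bead stays in its shallow pocket, and finish the program while still holding it still and level: bead straight above the raised disc of the photo base and lower than the top edge of the board, the tray a few centimetres clear of the base and touching nothing but the gripper. Do not touch the bead, and leave the cup, jar and bottle where they stand.

Things in the scene. Friction and masses are not known exactly. Their poses are not given: they have to be found in the camera images.
- photo_base: Photo base, fixed to the table: a wooden plate 150 x 150 mm, 6 mm thick, origin at the centre of its underside on the table. Its own +x side (away from the robot at yaw 0) carries two wooden rails along y, 143 mm long, tops 28 mm above the table, with the slot between them. The raised disc lies on the other side.
- slot_floor (a point): Centre of the floor of the photo base's slot, 45 mm from the base's origin along its +x, 6 mm above the table; axes as the base's. The slot runs along y: 115 mm long between end stops, 7.5 mm wide (x), 22 mm deep; the top 5 to 6 mm of its long sides slope outward at 45 degrees as a lead-in (mouth 13.5 mm wide). The end stops are upright, without lead-in.
- disc_mark (a point): Centre of the top of the raised wooden disc, 32 mm across and 2 mm high, on the photo base; 30 mm from the base's origin along its -x, 8 mm above the table, 75 mm in front of the slot's middle plane.
- board_rack: Storage rack, fixed: a wooden plate 62 x 150 x 6 mm, origin at the centre of its underside, with two rails 143 mm long along y, tops 28 mm above the table, on either side of a straight slot 8.5 mm wide (x) and 117 mm long, its floor 6 mm above the table. The board stands in it at the start. Rack and tray may lie on either side, left or right.
- board_center (a point): Centre of the grey backdrop board, a loose flat slab, upright: 6 mm thick (x), 110 mm wide (y), 105 mm high (z), 80 g. Same both ways round. Its top edge is 52.5 mm above this point and free to pinch across the thickness; in a slot, its lower 22 mm are between the rails. Fully home in the photo base, this point is 58.5 mm above the table (52.5 mm above slot_floor). It can lean or turn a few degrees in the rack.
- tray_grip (a point): Middle of the gripping part of the bead tray's upright grip, 44 mm above the tray's underside and straight above the plate's centre; axes as the tray's. The tray is a loose wooden plate 140 (x) x 80 (y) x 8 mm, about 160 g, lying flat on the table. The grip is a wooden fin standing at its centre, 40 mm long (x), 12 mm thick (y), its top 60 mm above the underside (52 mm above the plate); round its foot is a step 52 x 18 mm, its top 12 mm above the underside. Pinch it across y.
- bead_pocket (a point): Where the bead's centre is when it rests in the middle of its pocket: 48 mm along the tray's +x from the grip, 15.5 mm above the tray's underside (28.5 mm below tray_grip). The pocket is round, 20 mm across, 2.5 mm deep, flat-floored: the bead can roll about 3 mm each way and gets over the rim when the tray tips by some 35 to 40 degrees or is jerked.
- bead_center (a point): Centre of the loose brass ball (the bead), 20 mm across, 25 g, in the tray's pocket.
- bead_tray: The bead tray itself; origin at the centre of its underside, axes as tray_grip (x toward the pocket, z up).
- board: The backdrop board itself; origin at the centre of its lower edge.
- bead: The bead itself (its axes turn as it rolls).
- cup: Bystander, loose: pale silicone mixing cup, 41 mm across, 28 mm high; origin at the centre of its underside.
- jar: Bystander, loose: pigment jar with white screw lid, 40 mm across, 36 mm high; origin at the centre of its underside.
- resin_bottle: Bystander, loose: small squeeze bottle with nozzle, 30 mm across, 86 mm high; origin at the centre of its underside.

How it is judged:
On the way:
1. the board stands fully home in the photo base's slot and has been let go (z of board_center in the frame of photo_base between 0.055 and 0.0615 m and x of board_center in the frame of photo_base between 0.04 and 0.05 m and y of board_center in the frame of photo_base between -0.006 and 0.006 m and angle between the x axis of board_center and the x axis of photo_base, either way round below 0.1 rad and contact force between the fingers and board below 0.1 N), for 0.2 s.
At the end, for the whole second after the job is handed in: Board home in the slot (within 3 mm of its floor), square, not gripped. Tray gripped, still, within 0.1 rad of level, touching neither base nor board; bead in its pocket, within 16 mm of the disc's centre seen from above, its centre 45 to 111 mm above the table (under the board top) (all of step 1 and distance between bead_center and bead_pocket below 0.008 m and horizontal distance between bead_center and disc_mark below 0.016 m and height (world z) of bead_center between 0.045 and 0.111 m and angle between tray_grip's own z axis and vertical below 0.1 rad and linear speed of bead_tray below 0.02 m/s and linear speed of bead below 0.03 m/s and contact force between the fingers and bead_tray above 1 N and contact force between bead_tray and photo_base below 0.1 N and contact force between bead_tray and board below 0.1 N); the arm keeps its last pose, push and grip.
It fails at once if the bead leaves its pocket (distance between bead_center and bead_pocket above 0.013 m).
It fails at once if the tray is tipped by more than 0.35 rad (angle between tray_grip's own z axis and vertical above 0.35 rad).
It fails at once if the gripper touches the bead (contact force between any of the fingers, the arm and bead above 0.3 N).
It fails at once if the cup, jar or bottle is moved or knocked over (distance of any of cup, jar, resin_bottle from where it was at the start of the episode above 0.02 m or angle between any of cup, jar, resin_bottle's own z axis and vertical above 0.5 rad).
It also fails if it takes over 69 s, if anything falls off the work surface, if the arm or the gripper's body presses on something with over 40 N, if the wrist force passes 120 N, or if a joint passes its speed limit or range.

## Working session

There is one attempt and no reset: what is moved stays moved. The work goes in short steps, Python scripts to look and compute and a shell command to move; the robot and the scene stay as the last step left them, time stands still between calls to the robot, and variables do not carry over. Pictures are saved under pics/ and viewed, at most 10 in all, crops included, and the job is handed in when it is done.

```bash
mkdir -p pics; python3 - <<'E'
from plant import state, optics, ticket, nets
import cv2, numpy as np
s=state(); print(s['time'],s['tool_pos'],s['tool_rot'],s['gripper_width'])
for c in ("scene","top"):
    im=optics.grab_frame(c); cv2.imwrite(f"pics/{c}0.png",im[:,:,::-1])
    i=optics.camera_info(c); R=np.array(i['R']);print(c,i['fx'],i['cx'],i['cy'],'pos',-R.T@np.array(i['t']),R.round(3).tolist())
    for n in ("photo_base","board_rack","board","bead_tray","bead","tray_grip","cup","jar","resin_bottle"):
        r=nets.outline_of(c,n)
        print(n,[(round(float(d['confidence']),2),np.round(d['bbox']).tolist()) for d in r[:3]])
        if r: np.save(f"pics/{c}_{n}.npy",r[0]['pixels'])
E
```

```text
0.0 [ 0.21991593 -0.58435777  0.2300586 ] [-1.02938502e-03  9.83859853e-01  1.78937770e-01 -6.49117035e-05] 1.0011288270983172
scene 471.6940775441759 255.56354422652848 183.56740538909358 pos [-0.31106474  0.79177775  0.60064831] [[-0.672, -0.741, 0.004], [-0.307, 0.273, -0.912], [0.674, -0.614, -0.411]]
photo_base [(0.72, [227.0, 204.0, 70.0, 35.0])]
board_rack [(0.85, [315.0, 176.0, 33.0, 22.0])]
board []
bead_tray [(0.95, [144.0, 268.0, 52.0, 48.0]), (0.24, [226.0, 203.0, 67.0, 42.0])]
bead []
tray_grip [(0.95, [144.0, 270.0, 43.0, 49.0])]
cup [(0.58, [274.0, 232.0, 16.0, 18.0])]
jar [(0.71, [318.0, 212.0, 14.0, 21.0])]
resin_bottle [(0.73, [166.0, 197.0, 13.0, 25.0])]
top 376.1756643252979 253.02237151163834 192.1788019023844 pos [0.40261163 0.0473166  1.15038662] [[-0.008, -1.0, -0.001], [-0.989, 0.008, -0.149], [0.149, -0.001, -0.989]]
photo_base [(0.87, [249.0, 180.0, 52.0, 45.0])]
board_rack [(0.76, [360.0, 193.0, 51.0, 25.0])]
board [(0.78, [365.0, 188.0, 48.0, 13.0])]
bead_tray [(0.88, [140.0, 222.0, 38.0, 56.0])]
bead []
tray_grip [(0.93, [140.0, 222.0, 38.0, 44.0])]
cup [(0.59, [240.0, 252.0, 16.0, 10.0]), (0.19, [250.0, 180.0, 51.0, 47.0])]
jar [(0.73, [297.0, 249.0, 16.0, 14.0])]
resin_bottle [(0.55, [208.0, 148.0, 14.0, 14.0])]
```

```bash
python3 - <<'E'
import cv2
a=cv2.imread("pics/top0.png")[130:290,95:415]
cv2.imwrite("pics/t1.png",cv2.resize(a,(800,400),interpolation=cv2.INTER_CUBIC))
a=cv2.imread("pics/scene0.png")[110:310,100:360]
cv2.imwrite("pics/s1.png",cv2.resize(a,(780,600),interpolation=cv2.INTER_CUBIC))
E
```

```text
(no output)
```

View pics/t1.png

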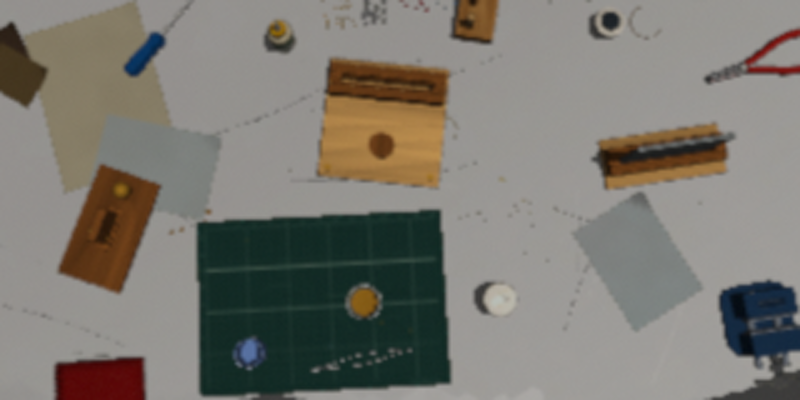

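View pics/s1.png

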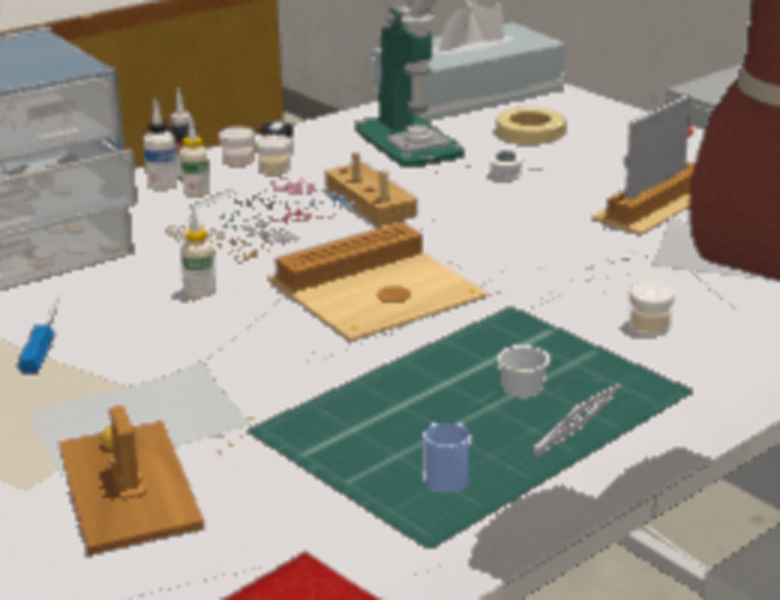

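The top view shows the base near crop (383,122), i.e. px (248,179). The rack with the board is at px (361,192) and the tray is at px (139,221), with the bead on its far side. Next I'll fit poses to the silhouettes.

```bash
cat > h.py <<'E'
from plant import state, optics, ticket, nets
import cv2, numpy as np
from scipy.optimize import minimize
from scipy.spatial.transform import Rotation as Ro
def proj(c,X):
    i=optics.camera_info(c); p=np.atleast_2d(X)@np.array(i['R']).T+np.array(i['t'])
    return np.c_[i['fx']*p[:,0]/p[:,2]+i['cx'],i['fy']*p[:,1]/p[:,2]+i['cy']]
def ray(c,uv,z):
    i=optics.camera_info(c);R=np.array(i['R']);o=-R.T@np.array(i['t'])
    d=R.T@np.array([(uv[0]-i['cx'])/i['fx'],(uv[1]-i['cy'])/i['fy'],1]); return o+d*(z-o[2])/d[2]
def box(cx,cy,z0,z1,sx,sy):
    return np.array([[cx+a*sx/2,cy+b*sy/2,z] for a in(-1,1) for b in(-1,1) for z in(z0,z1)])
MODELS={
'photo_base':[box(0,0,0,.006,.15,.15),box(.045,0,.006,.028,.045,.143)],
'board_rack':[box(0,0,0,.006,.062,.15),box(0,0,.006,.028,.04,.143)],
'bead_tray':[box(0,0,0,.008,.14,.08),box(0,0,.008,.060,.04,.012)],
'board':[box(0,0,0,.105,.006,.110)]}
S=8
def sil(c,parts,p,z=0):
    x,y,yaw=p[:3]; lean=p[3] if len(p)>3 else 0
    R=Ro.from_euler('ZY',[yaw,lean]).as_matrix(); m=np.zeros((384,512),np.float32)
    allp=[proj(c,P@R.T+[x,y,z]) for P in parts]
    q=np.vstack(allp); u0,v0=np.floor(q.min(0)).astype(int)-2; u1,v1=np.ceil(q.max(0)).astype(int)+3
    b=np.zeros(((v1-v0)*S,(u1-u0)*S),np.uint8)
    for a in allp: cv2.fillConvexPoly(b,cv2.convexHull(((a-[u0-.5,v0-.5])*S).round().astype(np.int32)),1)
    s=cv2.resize(b.astype(np.float32),(u1-u0,v1-v0),interpolation=cv2.INTER_AREA)
    U0,V0,U1,V1=max(u0,0),max(v0,0),min(u1,512),min(v1,384)
    if U1>U0 and V1>V0: m[V0:V1,U0:U1]=s[V0-v0:V1-v0,U0-u0:U1-u0]
    return m
def fit(masks,parts,p0,z=0):
    def cost(p):
        return sum(np.abs(sil(c,parts,p,z)-m).sum()/m.sum() for c,m in masks.items())
    p0=np.array(p0,float); st=np.array([.012,.012,.12,.05])[:len(p0)]
    best=None
    for _ in range(3):
        sx=np.vstack([p0]+[p0+st*e for e in np.eye(len(p0))]); r=minimize(cost,p0,method='Nelder-Mead',options=dict(initial_simplex=sx,xatol=1e-5,fatol=1e-5,maxiter=300)); p0=r.x; st=-st*.6
    return r.x,r.fun
E
python3 - <<'E'
from h import *
L=lambda c,n:np.load(f"pics/{c}_{n}.npy").astype(np.float32)
g={'photo_base':((249,182),-.08),'board_rack':((360,193),.1),'bead_tray':((140,222),-.35)}
for n,(uv,yaw) in g.items():
    q=ray('top',uv,.01)
    for cs in (['top'],['scene'],['top','scene']):
        p,f=fit({c:L(c,n) for c in cs},MODELS[n],[q[0],q[1],yaw]); print(n,cs,p.round(4),round(f,3))
q=ray('top',(365,188),.06); print('board',fit({'top':L('top','board')},MODELS['board'],[q[0],q[1],.12,0],.006))
for c,px in (('disc',(382/2.5+95,146/2.5+130)),('bead',(122/2.5+95,190/2.5+130))): print(c,ray('top',px,.008 if c=='disc' else .0155))
for n,px,z in (('blue clamp',(398,258),.0),('cup',(240,250),.028),('jar',(294,249),.036),('bottle',(206,144),.05)): print(n,ray('top',px,z).round(3))
E
```

```text
photo_base ['top'] [ 0.6172  0.0602 -0.1027] 0.036
photo_base ['scene'] [ 0.6211  0.0562 -0.0603] 0.143
photo_base ['top', 'scene'] [ 0.6177  0.0601 -0.1008] 0.19
board_rack ['top'] [ 0.5723 -0.2825  0.1262] 0.281Traceback (most recent call last):
  File "<stdin>", line 7, in <module>
  File "h.py", line 36, in fit
    sx=np.vstack([p0]+[p0+st*e for e in np.eye(len(p0))]); r=minimize(cost,p0,method='Nelder-Mead',options=dict(initial_simplex=sx,xatol=1e-5,fatol=1e-5,maxiter=300)); p0=r.x; st=-st*.6
                                                             ~~~~~~~~^^^^^^^^^^^^^^^^^^^^^^^^^^^^^^^^^^^^^^^^^^^^^^^^^^^^^^^^^^^^^^^^^^^^^^^^^^^^^^^^^^^^^^^^^^^^^^^^^
    res = _minimize_neldermead(fun, x0, args, callback, bounds=bounds,
                               **options)
    fsim[k] = func(sim[k])
              ~~~~^^^^^^^^
    fx = function(np.copy(x), *(wrapper_args + args))
  File "h.py", line 32, in cost
    return sum(np.abs(sil(c,parts,p,z)-m).sum()/m.sum() for c,m in masks.items())
  File "h.py", line 32, in <genexpr>
    return sum(np.abs(sil(c,parts,p,z)-m).sum()/m.sum() for c,m in masks.items())
                      ~~~^^^^^^^^^^^^^
  File "h.py", line 22, in sil
    allp=[proj(c,P@R.T+[x,y,z]) for P in parts]
          ~~~~^^^^^^^^^^^^^^^^^
  File "h.py", line 6, in proj
    i=optics.camera_info(c); p=np.atleast_2d(X)@np.array(i['R']).T+np.array(i['t'])
ValueError: time passes only in moves, steps and waits
```

```bash
python3 - <<'E'
s=open('h.py').read()
s=s.replace("def proj","CI={c:optics.camera_info(c) for c in('scene','top')}\ndef proj",1).replace("i=optics.camera_info(c)","i=CI[c]")
open('h.py','w').write(s)
E
python3 - <<'E'
from h import *
L=lambda c,n:np.load(f"pics/{c}_{n}.npy").astype(np.float32)
q=ray('top',(140,222),.01)
for cs in (['top'],['scene'],['top','scene']): print('tray',cs,fit({c:L(c,'bead_tray') for c in cs},MODELS['bead_tray'],[q[0],q[1],-.35]))
q=ray('top',(365,188),.06); print('board',fit({'top':L('top','board')},MODELS['board'],[q[0],q[1],.12,0],.006))
m=np.maximum(L('top','board'),L('top','board_rack'))
print('rack+board',fit({'top':m},MODELS['board_rack']+[box(0,0,.006,.111,.006,.11)],[.5723,-.2825,.1262]))
for c,px in (('disc',(382/2.5+95,146/2.5+130)),('bead',(122/2.5+95,190/2.5+130))): print(c,ray('top',px,.008 if c=='disc' else .0155))
for n,px,z in (('blue clamp',(398,258),.0),('cup',(240,250),.028),('jar',(294,249),.036),('bottle',(206,144),.05)): print(n,ray('top',px,z).round(3))
E
```

```text
tray ['top'] (array([ 0.4885795 ,  0.39443542, -0.36221125]), np.float64(0.05559854209423065))
tray ['scene'] (array([ 0.49005637,  0.39470139, -0.34999262]), np.float64(0.04717019572854042))
tray ['top', 'scene'] (array([ 0.48913198,  0.39469175, -0.35110465]), np.float64(0.10796646773815155))
board (array([ 0.57262125, -0.28315762,  0.13875662,  0.00667181]), np.float64(0.15019379556179047))
rack+board (array([ 0.57220866, -0.28237171,  0.13171596]), np.float64(0.0510917566716671))
disc [0.58622214 0.06261395 0.008     ]
bead [0.53336247 0.37839964 0.0155    ]
blue clamp [ 0.372 -0.389  0.   ]
cup [0.399 0.086 0.028]
jar [ 0.401 -0.072  0.036]
bottle [0.716 0.187 0.05 ]
```

```bash
cat > go.py <<'E'
import sys; from h import *
# usage: go.py x y z toolxyaw  -> fractions for the move
x,y,z,yaw=map(float,sys.argv[1:5]); s=state(); q=np.array(s['tool_rot'])
R=Ro.from_quat(q[[1,2,3,0]]); T=Ro.from_euler('z',yaw)*Ro.from_euler('x',np.pi)
d=R.inv().apply(np.array([x,y,z])-s['tool_pos'])/.8; r=(R.inv()*T).as_rotvec()/1.5
print('t',s['time'],'pos',np.round(s['tool_pos'],4),'d',d.round(4),'r',r.round(4),'w',s['gripper_width'],'g',s['grasp_force'],'F',np.round(s['contact_force'],2),'j',np.round(s['joint_pos'],2))
E
python3 go.py .5724 -.2828 .30 1.706
```

```text
t 1.0 pos [ 0.2201 -0.585   0.2313] d [ 0.5452 -0.1984 -0.0859] r [-0.     -0.     -0.8975] w 1.0022538137869266 g 0.0 F [ 0.35 -0.97 -0.85] j [-1.33  0.05  1.61 -0.    1.48 -0.12]
```

```bash
python3 -m inch '[{"dz":-0.12},{"dz":-0.12},{"dz":-0.12}]' 1 && python3 go.py .5724 -.2828 .30 1.706
```

```text
validation failed for argument at $[0]...
```

```bash
python3 -m inch '[{"dx":0,"dy":0,"dz":-0.12,"rx":0,"ry":0,"rz":0},{"dx":0,"dy":0,"dz":-0.12,"rx":0,"ry":0,"rz":0},{"dx":0,"dy":0,"dz":-0.12,"rx":0,"ry":0,"rz":0}]' 1 && python3 go.py .5724 -.2828 .30 1.706
```

```text
time: 1.3
tool_pos: [0.2208, -0.5877, 0.337]
tool_rot: [0.007, 0.984, 0.179, 0.0]
contact_force: [-0.0, -0.4, 1.5]
gripper_width: 0.997
grasp_force: 0.0
t 1.3 pos [ 0.2208 -0.5877  0.337 ] d [ 0.5457 -0.2026  0.0423] r [ 0.0074  0.0075 -0.8974] w 0.9974053326044917 g 0.0 F [-0.02 -0.41  1.47] j [-1.33  0.01  1.48 -0.    1.63 -0.12]
```

```bash
A='[{"dx":0,"dy":0,"dz":0,"rx":0,"ry":0,"rz":0}]'; python3 -m inch '[{"dx":0.545,"dy":-0.202,"dz":0.04,"rx":0,"ry":0,"rz":-0.897},{"dx":0.545,"dy":-0.202,"dz":0.04,"rx":0,"ry":0,"rz":-0.897},{"dx":0.545,"dy":-0.202,"dz":0.04,"rx":0,"ry":0,"rz":-0.897},{"dx":0.545,"dy":-0.202,"dz":0.04,"rx":0,"ry":0,"rz":-0.897},{"dx":0.545,"dy":-0.202,"dz":0.04,"rx":0,"ry":0,"rz":-0.897}]' && python3 go.py .5724 -.2828 .30 1.706
```

```text
time: 1.8
tool_pos: [0.4097, -0.4201, 0.3102]
tool_rot: [0.0, 0.848, 0.529, 0.0]
contact_force: [0.6, -0.9, -0.0]
gripper_width: 1.003
grasp_force: 0.0
t 1.8 pos [ 0.4097 -0.4201  0.3102] d [0.2436 0.1072 0.0127] r [ 0.0005  0.0004 -0.3936] w 1.002954759363253 g 0.0 F [ 0.58 -0.89 -0.01] j [-0.92 -0.07  1.61  0.    1.61 -0.47]
```

```bash
python3 -m inch '[{"dx":0.244,"dy":0.107,"dz":0.012,"rx":0,"ry":0,"rz":-0.394},{"dx":0.244,"dy":0.107,"dz":0.012,"rx":0,"ry":0,"rz":-0.394},{"dx":0.244,"dy":0.107,"dz":0.012,"rx":0,"ry":0,"rz":-0.394},{"dx":0.244,"dy":0.107,"dz":0.012,"rx":0,"ry":0,"rz":-0.394},{"dx":0.244,"dy":0.107,"dz":0.012,"rx":0,"ry":0,"rz":-0.394}]' && python3 go.py .5724 -.2828 .17 1.706
python3 - <<'E'
from h import *
im=optics.grab_frame('scene'); cv2.imwrite("pics/s2.png",cv2.resize(im[90:240,220:420,::-1],(800,600),interpolation=cv2.INTER_CUBIC))
ms={}
for n in('board','board_rack'):
    r=nets.outline_of('scene',n); print(n,[(round(float(d['confidence']),2),np.round(d['bbox']).tolist()) for d in r[:3]])
    if r: ms[n]=r[0]['pixels'].astype(np.float32)
if 'board' in ms:
    print(fit({'top':np.load('pics/top_board.npy').astype(np.float32),'scene':ms['board']},MODELS['board'],[.5724,-.283,.135,0],.006))
E
```

```text
time: 2.3
tool_pos: [0.5746, -0.2812, 0.2998]
tool_rot: [-0.0, 0.657, 0.754, 0.001]
contact_force: [-0.7, 0.3, 0.7]
gripper_width: 1.001
grasp_force: 0.0
t 2.3 pos [ 0.5746 -0.2812  0.2998] d [-0.0018 -0.0031  0.1623] r [ 0.0004 -0.0009  0.0008] w 1.000699646987807 g 0.0 F [-0.74  0.3   0.69] j [-0.57  0.06  1.5   0.    1.59 -0.71]
board [(0.66, [320.0, 160.0, 23.0, 36.0])]
board_rack [(0.84, [317.0, 179.0, 39.0, 25.0])]
(array([ 0.57310317, -0.28278463,  0.139779  ,  0.00289682]), np.float64(0.4055342972278595))
```

View pics/s2.png

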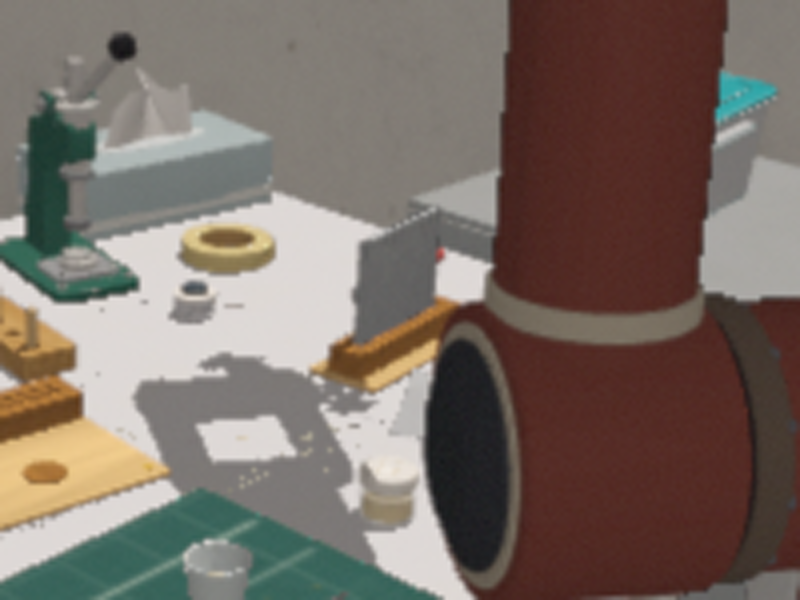

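The board is upright at crop (397,275), which agrees with the fit. I'll descend and pinch it.

```bash
python3 -m inch '[{"dx":-0.002,"dy":-0.002,"dz":0.1,"rx":0,"ry":0,"rz":0},{"dx":-0.002,"dy":-0.002,"dz":0.16,"rx":0,"ry":0,"rz":0},{"dx":-0.002,"dy":-0.002,"dz":0.22,"rx":0,"ry":0,"rz":0},{"dx":-0.002,"dy":-0.002,"dz":0.25,"rx":0,"ry":0,"rz":0},{"dx":-0.002,"dy":-0.002,"dz":0.27,"rx":0,"ry":0,"rz":0}]' && python3 go.py .5727 -.2828 .082 1.706
```

```text
time: 2.95
tool_pos: [0.5655, -0.286, 0.078]
tool_rot: [-0.005, 0.661, 0.75, -0.001]
contact_force: [0.2, -0.1, -1.4]
gripper_width: 1.0
grasp_force: 0.0
t 2.95 pos [ 0.5655 -0.286   0.078 ] d [ 0.0028  0.0094 -0.0051] r [-0.0057 -0.0044 -0.0057] w 0.9999342266633733 g 0.0 F [ 0.17 -0.13 -1.44] j [-0.59  0.22  1.7  -0.    1.24 -0.71]
```

```bash
python3 -m inch '[{"dx":0,"dy":0,"dz":0,"rx":0,"ry":0,"rz":0},{"dx":0,"dy":0,"dz":0,"rx":0,"ry":0,"rz":0},{"dx":0,"dy":0,"dz":0,"rx":0,"ry":0,"rz":0},{"dx":0,"dy":0,"dz":0,"rx":0,"ry":0,"rz":0},{"dx":0,"dy":0,"dz":0,"rx":0,"ry":0,"rz":0}]' -1 && python3 go.py .5727 -.2828 .082 1.706
```

```text
time: 3.45
tool_pos: [0.5717, -0.2872, 0.0868]
tool_rot: [0.002, 0.66, 0.752, 0.0]
contact_force: [0.2, -0.4, -0.4]
gripper_width: 0.142
grasp_force: 0.0
t 3.45 pos [ 0.5717 -0.2872  0.0868] d [0.0053 0.002  0.006 ] r [ 0.0018  0.0015 -0.0034] w 0.14174280251745577 g 0.0 F [ 0.23 -0.37 -0.44] j [-0.58  0.21  1.69 -0.    1.24 -0.71]
```

```bash
python3 -m inch '[{"dx":0,"dy":0,"dz":0,"rx":0,"ry":0,"rz":0},{"dx":0,"dy":0,"dz":0,"rx":0,"ry":0,"rz":0},{"dx":0,"dy":0,"dz":0,"rx":0,"ry":0,"rz":0},{"dx":0,"dy":0,"dz":0,"rx":0,"ry":0,"rz":0}]' -1 && python3 go.py .6622 .0555 .25 1.47
```

```text
time: 3.85
tool_pos: [0.5721, -0.287, 0.0865]
tool_rot: [0.002, 0.66, 0.752, 0.001]
contact_force: [1.4, -0.2, 5.4]
gripper_width: 0.054
grasp_force: 61.5
t 3.85 pos [ 0.5721 -0.287   0.0865] d [ 0.4095  0.168  -0.2047] r [0.0023 0.0011 0.154 ] w 0.053694402009533765 g 61.53955936431885 F [ 1.36 -0.15  5.43] j [-0.58  0.21  1.69  0.    1.24 -0.71]
```

```bash
python3 -m inch '[{"dx":0,"dy":0,"dz":-0.03,"rx":0,"ry":0,"rz":0},{"dx":0,"dy":0,"dz":-0.08,"rx":0,"ry":0,"rz":0},{"dx":0,"dy":0,"dz":-0.13,"rx":0,"ry":0,"rz":0},{"dx":0,"dy":0,"dz":-0.17,"rx":0,"ry":0,"rz":0},{"dx":0,"dy":0,"dz":-0.17,"rx":0,"ry":0,"rz":0}]' && python3 go.py .6622 .0555 .22 1.47
```

```text
time: 4.35
tool_pos: [0.5726, -0.288, 0.2267]
tool_rot: [0.005, 0.66, 0.752, 0.0]
contact_force: [0.9, -0.4, 0.2]
gripper_width: 0.058
grasp_force: 60.7
t 4.35 pos [ 0.5726 -0.288   0.2267] d [0.4113 0.1667 0.0069] r [0.005  0.0038 0.1539] w 0.05786274442152989 g 60.71141481399536 F [ 0.91 -0.42  0.17] j [-0.58  0.09  1.58 -0.    1.46 -0.71]
```

```bash
python3 -m inch '[{"dx":0.03,"dy":0.012,"dz":0,"rx":0,"ry":0,"rz":0.015},{"dx":0.08,"dy":0.032,"dz":0,"rx":0,"ry":0,"rz":0.03},{"dx":0.13,"dy":0.053,"dz":0,"rx":0,"ry":0,"rz":0.05},{"dx":0.18,"dy":0.073,"dz":0,"rx":0,"ry":0,"rz":0.07},{"dx":0.23,"dy":0.093,"dz":0,"rx":0,"ry":0,"rz":0.09}]' && python3 go.py .6622 .0555 .22 1.47
```

```text
time: 4.85
tool_pos: [0.6194, -0.0927, 0.218]
tool_rot: [-0.002, 0.709, 0.705, -0.001]
contact_force: [0.2, -0.2, -0.9]
gripper_width: 0.057
grasp_force: 60.7
t 4.85 pos [ 0.6194 -0.0927  0.218 ] d [ 0.1856  0.0522 -0.0026] r [-0.0026 -0.0003  0.0628] w 0.05651239131976243 g 60.67868113517761 F [ 0.21 -0.22 -0.89] j [-0.27  0.07  1.62 -0.    1.46 -0.26]
```

```bash
python3 -m inch '[{"dx":0.06,"dy":0.017,"dz":0,"rx":0,"ry":0,"rz":0.02},{"dx":0.11,"dy":0.032,"dz":0,"rx":0,"ry":0,"rz":0.04},{"dx":0.16,"dy":0.047,"dz":0,"rx":0,"ry":0,"rz":0.055},{"dx":0.18,"dy":0.052,"dz":0,"rx":0,"ry":0,"rz":0.063},{"dx":0.18,"dy":0.052,"dz":0,"rx":0,"ry":0,"rz":0.063}]' && python3 -m inch '[{"dx":0,"dy":0,"dz":0.05,"rx":0,"ry":0,"rz":0},{"dx":0,"dy":0,"dz":0.08,"rx":0,"ry":0,"rz":0},{"dx":0,"dy":0,"dz":0.08,"rx":0,"ry":0,"rz":0},{"dx":0,"dy":0,"dz":0.08,"rx":0,"ry":0,"rz":0},{"dx":0,"dy":0,"dz":0.08,"rx":0,"ry":0,"rz":0}]' && python3 go.py .6618 .0515 .15 1.47
cat > see.py <<'E'
import sys; from h import *
tag=sys.argv[1]
for c in('scene','top'):
    im=optics.grab_frame(c); cv2.imwrite(f"pics/{c}_{tag}.png",im[:,:,::-1])
    for n in('board','photo_base'):
        r=nets.outline_of(c,n); print(c,n,[(round(float(d['confidence']),2),np.round(d['bbox']).tolist()) for d in r[:2]])
        if r: np.save(f'pics/{c}_{tag}_{n}.npy',r[0]['pixels'])
a=cv2.imread(f"pics/scene_{tag}.png")[130:250,160:320]; a=cv2.resize(a,(800,600),interpolation=cv2.INTER_CUBIC); cv2.imwrite(f"pics/v_{tag}.png",a)
E
python3 see.py a
```

```text
time: 5.35
tool_pos: [0.6618, 0.0519, 0.2178]
tool_rot: [-0.001, 0.74, 0.672, -0.001]
contact_force: [-0.2, 0.3, -0.5]
gripper_width: 0.057
grasp_force: 60.6
time: 5.85
tool_pos: [0.6637, 0.0486, 0.1584]
tool_rot: [0.001, 0.742, 0.671, 0.001]
contact_force: [0.1, 0.7, -0.8]
gripper_width: 0.056
grasp_force: 60.5
t 5.85 pos [0.6637 0.0486 0.1584] d [ 0.0033 -0.0028  0.0105] r [0.0017 0.     0.0004] w 0.05565581732511397 g 60.53252577781677 F [ 0.07  0.7  -0.8 ] j [-0.04  0.2   1.58 -0.    1.36  0.06]
scene board [(0.92, [215.0, 158.0, 36.0, 46.0])]
scene photo_base [(0.84, [226.0, 203.0, 76.0, 40.0])]
top board [(0.8, [251.0, 151.0, 39.0, 13.0])]
top photo_base []
```

View pics/v_a.png

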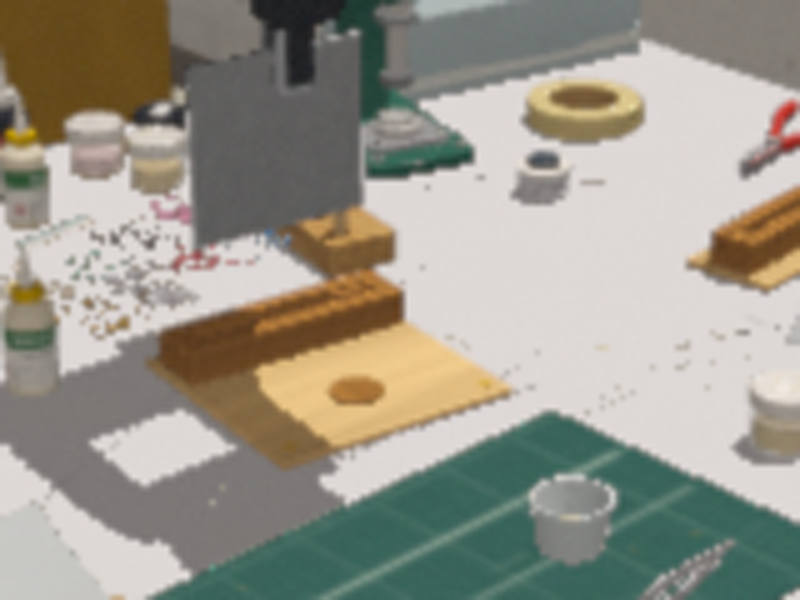

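```bash
python3 - <<'E'
from h import *
L=lambda c,n:np.load(f"pics/{c}_a_{n}.npy").astype(np.float32)
for n,ms in (('scene',{'scene':L('scene','board')}),('top',{'top':L('top','board')}),('both',{c:L(c,'board') for c in('scene','top')})):
    print(n,fit(ms,MODELS['board'],[.663,.052,-.1],.078))
P=[.6175,.060,-.1]
print('base scene',fit({'scene':L('scene','photo_base')},MODELS['photo_base'],P))
R=Ro.from_euler('z',P[2]).as_matrix()
for nm,l in (('left',(.075,.075,.006)),('frontleft',(-.075,.075,.006)),('frontright',(-.075,-.075,.006)),('disc',(-.03,0,.008)),('slotL',(.045,.0575,.028)),('slotR',(.045,-.0575,.028))):
    w=R@l+[P[0],P[1],0]
    print(nm,'v',((proj('scene',w)[0]-[160,130])*5).round(),'top t1',((proj('top',w)[0]-[95,130])*2.5).round())
Rb=Ro.from_euler('z',-.1).as_matrix()
for y in(.055,-.055):
  for z in(0.,.105): print('board corner v',((proj('scene',Rb@[0,y,z]+[.663,.0526,.078])[0]-[160,130])*5).round())
E
python3 - <<'E'
import cv2
a=cv2.imread("pics/top0.png")[148:210,218:282]; b=cv2.imread("pics/top_a.png")[128:190,218:282]
cv2.imwrite("pics/m1.png",cv2.resize(cv2.hconcat([a,b]),None,fx=6,fy=6,interpolation=cv2.INTER_CUBIC))
E
```

```text
scene (array([ 0.66845618,  0.05290315, -0.07762418]), np.float64(0.10417995601892471))
top (array([ 0.66479203,  0.05504782, -0.13830858]), np.float64(1.3825708627700806))
both (array([ 0.66536247,  0.05535009, -0.09887427]), np.float64(1.5080931186676025))
base scene (array([ 0.61887258,  0.05980621, -0.11702031]), np.float64(0.03947756811976433))
left v [143. 357.] top t1 [330.  57.]
frontleft v [284. 461.] top t1 [317. 176.]
frontright v [514. 384.] top t1 [439. 187.]
disc v [356. 387.] top t1 [382. 145.]
slotL v [195. 333.] top t1 [340.  78.]
slotR v [366. 282.] top t1 [434.  86.]
board corner v [198. 248.]
board corner v [189.  67.]
board corner v [364. 202.]
board corner v [361.  28.]
```

View pics/m1.png

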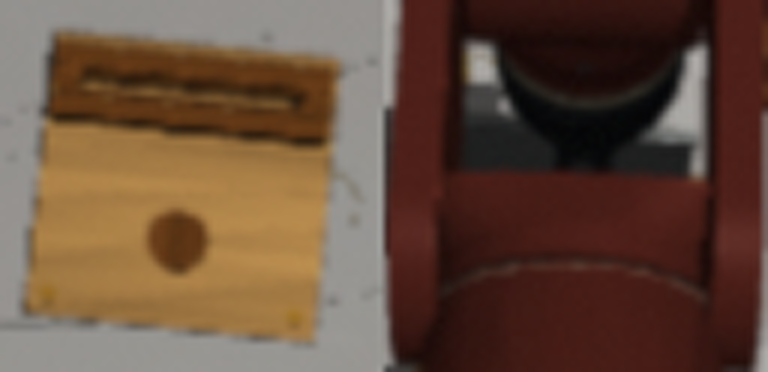

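The board hangs upright over the slot, with its bottom corners at v-crop (197,248) and (360,205), a few mm from the prediction. I'll descend slowly and watch the force.

```bash
python3 -m inch '[{"dx":0.002,"dy":-0.002,"dz":0.02,"rx":0,"ry":0,"rz":0},{"dx":0.002,"dy":-0.002,"dz":0.04,"rx":0,"ry":0,"rz":0},{"dx":0.002,"dy":-0.002,"dz":0.054,"rx":0,"ry":0,"rz":0},{"dx":0.002,"dy":-0.002,"dz":0.054,"rx":0,"ry":0,"rz":0},{"dx":0.002,"dy":-0.002,"dz":0.054,"rx":0,"ry":0,"rz":0}]' && python3 go.py .6622 .0505 .0865 1.47; python3 see.py b
```

```text
time: 6.65
tool_pos: [0.6608, 0.0511, 0.1122]
tool_rot: [-0.001, 0.741, 0.671, -0.001]
contact_force: [0.3, 0.1, -1.0]
gripper_width: 0.055
grasp_force: 60.7
t 6.65 pos [0.6608 0.0511 0.1122] d [-0.0006  0.0019  0.0322] r [-0.0013  0.0001  0.0009] w 0.05510760045198323 g 60.665234327316284 F [ 0.26  0.14 -1.  ] j [-0.03  0.24  1.62  0.    1.29  0.06]
scene board [(0.92, [217.0, 174.0, 37.0, 45.0]), (0.53, [226.0, 204.0, 75.0, 36.0])]
scene photo_base [(0.87, [226.0, 205.0, 78.0, 36.0]), (0.75, [317.0, 214.0, 17.0, 21.0])]
top board [(0.57, [251.0, 157.0, 38.0, 10.0])]
top photo_base []
```

View pics/v_b.png

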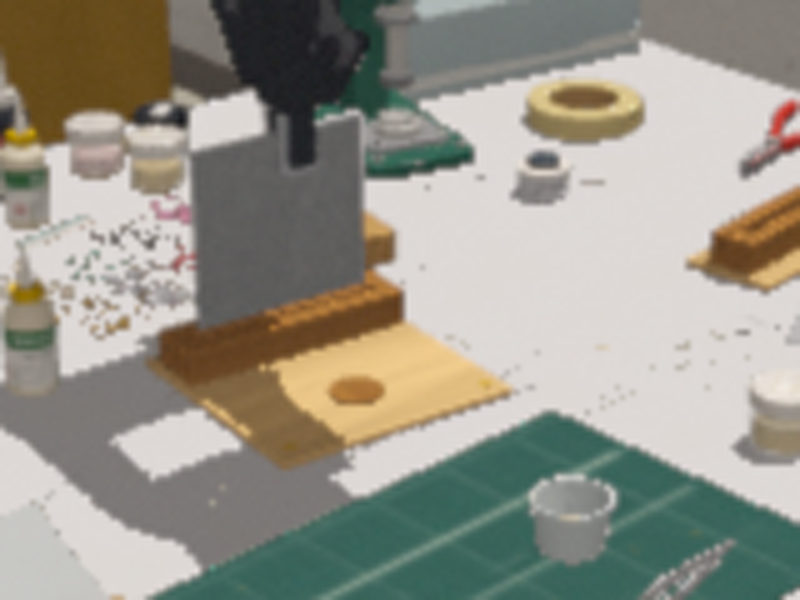

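The board is centred along the slot: its corners are at v-crop x 200 and 365, against slot ends at 197 and 368. Going down.

```bash
python3 -m inch '[{"dx":0,"dy":0.002,"dz":0.006,"rx":0,"ry":0,"rz":0},{"dx":0,"dy":0.002,"dz":0.012,"rx":0,"ry":0,"rz":0},{"dx":0,"dy":0.002,"dz":0.018,"rx":0,"ry":0,"rz":0},{"dx":0,"dy":0.002,"dz":0.024,"rx":0,"ry":0,"rz":0}]' && python3 go.py .6622 .0505 .0865 1.47
```

```text
time: 7.35
tool_pos: [0.6626, 0.0509, 0.0933]
tool_rot: [-0.0, 0.741, 0.671, -0.0]
contact_force: [-0.8, 0.2, -0.7]
gripper_width: 0.056
grasp_force: 60.6
t 7.35 pos [0.6626 0.0509 0.0933] d [-0.0006 -0.0005  0.0085] r [-0.0005  0.0001  0.0009] w 0.055690359397929115 g 60.608471632003784 F [-0.83  0.21 -0.75] j [-0.04  0.26  1.62 -0.    1.26  0.06]
```

```bash
python3 -m inch '[{"dx":0,"dy":0,"dz":0.003,"rx":0,"ry":0,"rz":0},{"dx":0,"dy":0,"dz":0.006,"rx":0,"ry":0,"rz":0},{"dx":0,"dy":0,"dz":0.009,"rx":0,"ry":0,"rz":0},{"dx":0,"dy":0,"dz":0.009,"rx":0,"ry":0,"rz":0}]' && python3 go.py .6622 .0505 .0865 1.47
```

```text
time: 7.75
tool_pos: [0.6627, 0.051, 0.0867]
tool_rot: [-0.0, 0.741, 0.671, -0.0]
contact_force: [-1.6, 0.1, -1.3]
gripper_width: 0.057
grasp_force: 60.6
t 7.75 pos [0.6627 0.051  0.0867] d [-0.0006 -0.0006  0.0002] r [-0.0004  0.      0.0009] w 0.057313700947467607 g 60.55353283882141 F [-1.62  0.09 -1.34] j [-0.04  0.27  1.63  0.    1.25  0.06]
```

```bash
python3 -m inch '[{"dx":0,"dy":0,"dz":0.001,"rx":0,"ry":0,"rz":0},{"dx":0,"dy":0,"dz":0.002,"rx":0,"ry":0,"rz":0},{"dx":0,"dy":0,"dz":0.002,"rx":0,"ry":0,"rz":0}]' && python3 go.py .6622 .0505 .0865 1.47
```

```text
time: 8.05
tool_pos: [0.6632, 0.051, 0.0865]
tool_rot: [0.0, 0.741, 0.671, 0.0]
contact_force: [-2.9, 1.4, 4.3]
gripper_width: 0.056
grasp_force: 61.5
t 8.05 pos [0.6632 0.051  0.0865] d [-0.0008 -0.0012 -0.    ] r [ 0.0002 -0.0001  0.0009] w 0.05648359472866906 g 61.456809639930725 F [-2.95  1.43  4.29] j [-0.04  0.27  1.63  0.    1.25  0.06]
```

Contact with the slot floor at the same height as in the rack, so the board is home. I'll release it and rise.

```bash
python3 -m inch '[{"dx":0,"dy":0,"dz":-0.002,"rx":0,"ry":0,"rz":0},{"dx":0,"dy":0,"dz":-0.002,"rx":0,"ry":0,"rz":0},{"dx":0,"dy":0,"dz":-0.002,"rx":0,"ry":0,"rz":0},{"dx":0,"dy":0,"dz":-0.002,"rx":0,"ry":0,"rz":0},{"dx":0,"dy":0,"dz":-0.002,"rx":0,"ry":0,"rz":0}]' 1 && python3 -m inch '[{"dx":0,"dy":0,"dz":-0.03,"rx":0,"ry":0,"rz":0},{"dx":0,"dy":0,"dz":-0.08,"rx":0,"ry":0,"rz":0},{"dx":0,"dy":0,"dz":-0.13,"rx":0,"ry":0,"rz":0},{"dx":0,"dy":0,"dz":-0.19,"rx":0,"ry":0,"rz":0},{"dx":0,"dy":0,"dz":-0.22,"rx":0,"ry":0,"rz":0}]' && python3 go.py .4888 .3946 .25 2.79; python3 see.py c
```

```text
time: 8.55
tool_pos: [0.6629, 0.0509, 0.0867]
tool_rot: [-0.0, 0.741, 0.671, -0.0]
contact_force: [0.9, -0.3, 0.4]
gripper_width: 0.896
grasp_force: 0.0
time: 9.05
tool_pos: [0.6645, 0.0509, 0.2687]
tool_rot: [0.003, 0.741, 0.671, 0.003]
contact_force: [-0.4, 0.6, 1.3]
gripper_width: 1.003
grasp_force: 0.0
t 9.05 pos [0.6645 0.0509 0.2687] d [ 0.4057 -0.2614  0.0217] r [ 0.0044  0.0029 -0.8791] w 1.002549856252812 g 0.0 F [-0.37  0.59  1.31] j [-0.04  0.13  1.47  0.    1.54  0.06]
scene board [(0.67, [218.0, 180.0, 34.0, 38.0])]
scene photo_base [(0.82, [226.0, 204.0, 73.0, 34.0])]
top board [(0.67, [208.0, 147.0, 9.0, 12.0])]
top photo_base []
```

View pics/v_c.png

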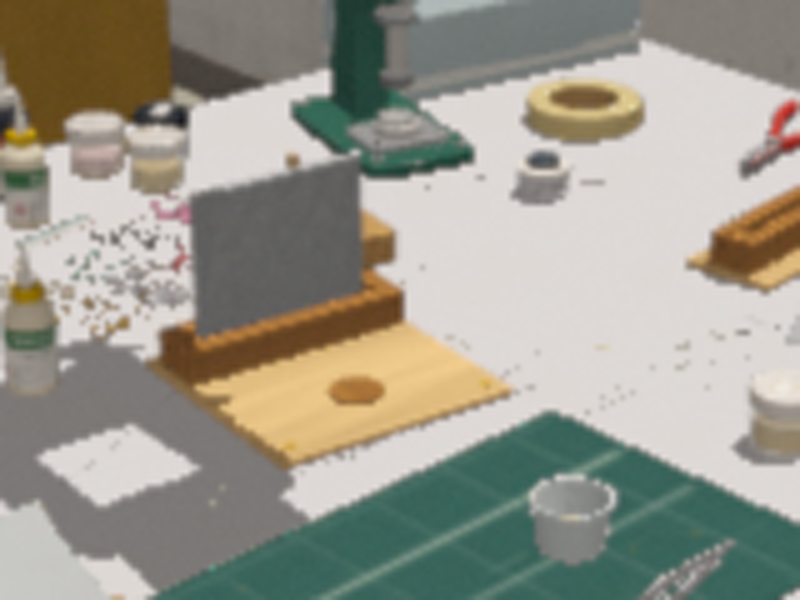

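The board stands home in the slot. Now to the tray.

```bash
python3 -m inch '[{"dx":0.405,"dy":-0.261,"dz":0.02,"rx":0,"ry":0,"rz":-0.879},{"dx":0.405,"dy":-0.261,"dz":0.02,"rx":0,"ry":0,"rz":-0.879},{"dx":0.405,"dy":-0.261,"dz":0.02,"rx":0,"ry":0,"rz":-0.879},{"dx":0.405,"dy":-0.261,"dz":0.02,"rx":0,"ry":0,"rz":-0.879},{"dx":0.405,"dy":-0.261,"dz":0.02,"rx":0,"ry":0,"rz":-0.879}]' && python3 go.py .4888 .3946 .25 2.79
```

```text
time: 9.85
tool_pos: [0.547, 0.2744, 0.2497]
tool_rot: [-0.001, 0.441, 0.897, -0.001]
contact_force: [0.9, 0.0, 0.6]
gripper_width: 1.003
grasp_force: 0.0
t 9.85 pos [0.547  0.2744 0.2497] d [ 0.1634  0.034  -0.0003] r [-0.0022 -0.0015 -0.3752] w 1.0032680042914326 g 0.0 F [0.86 0.01 0.59] j [ 0.34  0.01  1.62  0.    1.51 -0.31]
```

```bash
python3 -m inch '[{"dx":0.163,"dy":0.034,"dz":0,"rx":0,"ry":0,"rz":-0.375},{"dx":0.163,"dy":0.034,"dz":0,"rx":0,"ry":0,"rz":-0.375},{"dx":0.163,"dy":0.034,"dz":0,"rx":0,"ry":0,"rz":-0.375},{"dx":0.163,"dy":0.034,"dz":0,"rx":0,"ry":0,"rz":-0.375},{"dx":0.163,"dy":0.034,"dz":0,"rx":0,"ry":0,"rz":-0.375}]' && python3 go.py .4888 .3946 .09 2.79
```

```text
time: 10.35
tool_pos: [0.4903, 0.394, 0.2498]
tool_rot: [-0.002, 0.177, 0.984, -0.001]
contact_force: [-0.1, 0.6, -0.6]
gripper_width: 1.003
grasp_force: 0.0
t 10.35 pos [0.4903 0.394  0.2498] d [0.0015 0.0007 0.1998] r [-0.0023 -0.0016 -0.0029] w 1.003056042397505 g 0.0 F [-0.14  0.64 -0.63] j [ 0.56  0.05  1.58 -0.    1.51 -0.66]
```

```bash
python3 -m inch '[{"dx":0.0015,"dy":0.001,"dz":0.06,"rx":0,"ry":0,"rz":0},{"dx":0.0015,"dy":0.001,"dz":0.12,"rx":0,"ry":0,"rz":0},{"dx":0.0015,"dy":0.001,"dz":0.17,"rx":0,"ry":0,"rz":0},{"dx":0.0015,"dy":0.001,"dz":0.2,"rx":0,"ry":0,"rz":0},{"dx":0.0015,"dy":0.001,"dz":0.2,"rx":0,"ry":0,"rz":0}]' && python3 go.py .4888 .3946 .026 2.79
python3 - <<'E'
from h import *
im=optics.grab_frame('scene'); cv2.imwrite("pics/s3.png",cv2.resize(im[210:310,80:220,::-1],(770,550),interpolation=cv2.INTER_CUBIC))
E
```

```text
time: 10.85
tool_pos: [0.4875, 0.3914, 0.0857]
tool_rot: [-0.004, 0.18, 0.984, -0.004]
contact_force: [-0.3, 0.6, 0.4]
gripper_width: 1.002
grasp_force: 0.0
t 10.85 pos [0.4875 0.3914 0.0857] d [-0.0006  0.005   0.0745] r [-0.0065 -0.0049 -0.0065] w 1.0016305997268777 g 0.0 F [-0.33  0.6   0.42] j [ 0.56  0.19  1.72 -0.    1.25 -0.65]
```

View pics/s3.png

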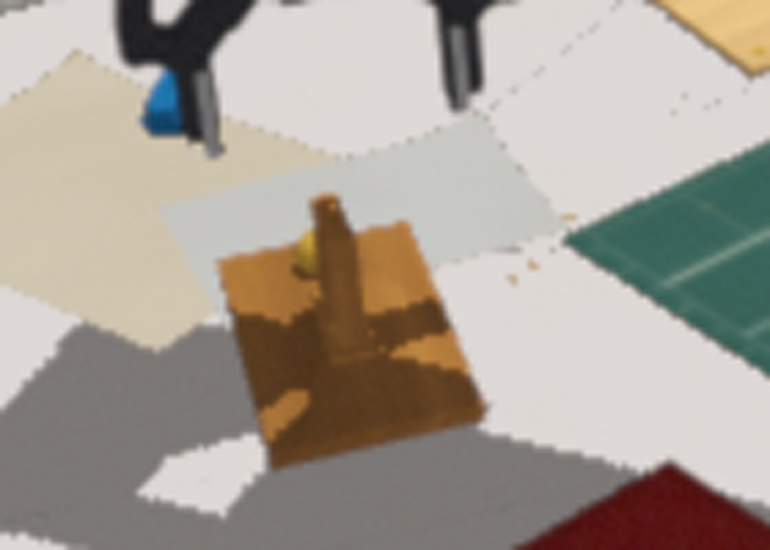

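The fin (top at crop (325,200)) stands midway between the open fingers (212 and 458), and the bead is in its pocket. Descending.

```bash
python3 -m inch '[{"dx":0,"dy":0.001,"dz":0.03,"rx":0,"ry":0,"rz":0},{"dx":0,"dy":0.001,"dz":0.05,"rx":0,"ry":0,"rz":0},{"dx":0,"dy":0.001,"dz":0.07,"rx":0,"ry":0,"rz":0},{"dx":0,"dy":0.001,"dz":0.07,"rx":0,"ry":0,"rz":0},{"dx":0,"dy":0.001,"dz":0.07,"rx":0,"ry":0,"rz":0}]' && python3 -m inch '[{"dx":0,"dy":0,"dz":0,"rx":0,"ry":0,"rz":0},{"dx":0,"dy":0,"dz":0,"rx":0,"ry":0,"rz":0},{"dx":0,"dy":0,"dz":0,"rx":0,"ry":0,"rz":0},{"dx":0,"dy":0,"dz":0,"rx":0,"ry":0,"rz":0}]' -0.4 && python3 go.py .4888 .3946 .026 2.79
```

```text
time: 11.4
tool_pos: [0.4913, 0.3954, 0.0366]
tool_rot: [-0.0, 0.178, 0.984, -0.0]
contact_force: [0.3, -0.0, -0.6]
gripper_width: 1.0
grasp_force: 0.0
time: 11.8
tool_pos: [0.4915, 0.3957, 0.0371]
tool_rot: [0.0, 0.178, 0.984, 0.0]
contact_force: [0.0, 0.4, 0.0]
gripper_width: 0.33
grasp_force: 0.0
t 11.8 pos [0.4915 0.3957 0.0371] d [ 0.0027 -0.0024  0.0139] r [ 0.0004  0.0003 -0.0041] w 0.3299800002015577 g 0.0 F [0.01 0.44 0.05] j [ 0.56  0.25  1.73 -0.    1.15 -0.65]
```

```bash
python3 -m inch '[{"dx":0.0027,"dy":-0.0024,"dz":0.006,"rx":0,"ry":0,"rz":-0.004},{"dx":0.0027,"dy":-0.0024,"dz":0.012,"rx":0,"ry":0,"rz":-0.004},{"dx":0.0027,"dy":-0.0024,"dz":0.012,"rx":0,"ry":0,"rz":-0.004},{"dx":0.0027,"dy":-0.0024,"dz":0.012,"rx":0,"ry":0,"rz":-0.004}]' && python3 -m inch '[{"dx":0,"dy":0,"dz":0,"rx":0,"ry":0,"rz":0},{"dx":0,"dy":0,"dz":0,"rx":0,"ry":0,"rz":0}]' -0.6 && python3 -m inch '[{"dx":0,"dy":0,"dz":0,"rx":0,"ry":0,"rz":0},{"dx":0,"dy":0,"dz":0,"rx":0,"ry":0,"rz":0}]' -0.67&& python3 -m inch '[{"dx":0,"dy":0,"dz":0,"rx":0,"ry":0,"rz":0},{"dx":0,"dy":0,"dz":0,"rx":0,"ry":0,"rz":0}]' -0.73 && python3 -m inch '[{"dx":0,"dy":0,"dz":0,"rx":0,"ry":0,"rz":0},{"dx":0,"dy":0,"dz":0,"rx":0,"ry":0,"rz":0},{"dx":0,"dy":0,"dz":0,"rx":0,"ry":0,"rz":0},{"dx":0,"dy":0,"dz":0,"rx":0,"ry":0,"rz":0}]' -1 && python3 go.py .4888 .3946 .026 2.79
```

```text
time: 12.2
tool_pos: [0.4882, 0.3942, 0.0264]
tool_rot: [-0.0, 0.175, 0.985, -0.0]
contact_force: [-0.5, 0.0, -0.1]
gripper_width: 0.299
grasp_force: 0.0
time: 12.4
tool_pos: [0.4888, 0.3945, 0.0272]
tool_rot: [0.0, 0.175, 0.985, 0.0]
contact_force: [-0.5, -0.0, -0.3]
gripper_width: 0.201
grasp_force: 0.0
time: 12.6
tool_pos: [0.4889, 0.3947, 0.0273]
tool_rot: [0.0, 0.175, 0.985, 0.0]
contact_force: [1.4, 1.4, -0.4]
gripper_width: 0.163
grasp_force: 0.6
time: 12.8
tool_pos: [0.4889, 0.3947, 0.0274]
tool_rot: [0.0, 0.175, 0.985, 0.0]
contact_force: [0.8, 2.0, 1.1]
gripper_width: 0.142
grasp_force: 13.6
time: 13.2
tool_pos: [0.4889, 0.3946, 0.0274]
tool_rot: [0.0, 0.175, 0.985, 0.0]
contact_force: [-0.1, 1.1, 3.4]
gripper_width: 0.129
grasp_force: 59.1
t 13.2 pos [0.4889 0.3946 0.0274] d [ 0.0001 -0.0001  0.0018] r [ 0.0004  0.0003 -0.0002] w 0.12870201049100982 g 59.11568105220795 F [-0.11  1.14  3.44] j [ 0.56  0.26  1.74  0.    1.14 -0.66]
```

```bash
python3 -m inch '[{"dx":0,"dy":0,"dz":-0.004,"rx":0,"ry":0,"rz":0},{"dx":0,"dy":0,"dz":-0.012,"rx":0,"ry":0,"rz":0},{"dx":0,"dy":0,"dz":-0.024,"rx":0,"ry":0,"rz":0},{"dx":0,"dy":0,"dz":-0.036,"rx":0,"ry":0,"rz":0},{"dx":0,"dy":0,"dz":-0.048,"rx":0,"ry":0,"rz":0}]' && python3 -m inch '[{"dx":0,"dy":0,"dz":-0.012,"rx":0,"ry":0,"rz":0},{"dx":0,"dy":0,"dz":-0.024,"rx":0,"ry":0,"rz":0},{"dx":0,"dy":0,"dz":-0.032,"rx":0,"ry":0,"rz":0},{"dx":0,"dy":0,"dz":-0.036,"rx":0,"ry":0,"rz":0},{"dx":0,"dy":0,"dz":-0.036,"rx":0,"ry":0,"rz":0}]'&& python3 go.py .543 .0796 .0924 2.79
python3 - <<'E'
from h import *
im=optics.grab_frame('scene'); cv2.imwrite("pics/s4.png",cv2.resize(im[190:290,80:220,::-1],(770,550),interpolation=cv2.INTER_CUBIC))
E
```

```text
time: 13.7
tool_pos: [0.4887, 0.3944, 0.0664]
tool_rot: [0.0, 0.175, 0.985, 0.0]
contact_force: [0.6, 0.4, -2.1]
gripper_width: 0.131
grasp_force: 58.4
time: 14.2
tool_pos: [0.4888, 0.3946, 0.0948]
tool_rot: [0.0, 0.175, 0.985, 0.0]
contact_force: [0.3, 0.1, -2.0]
gripper_width: 0.129
grasp_force: 58.4
t 14.2 pos [0.4888 0.3946 0.0948] d [-0.1992 -0.3463  0.0029] r [ 0.0005  0.0004 -0.0001] w 0.12938346082863617 g 58.410741090774536 F [ 0.27  0.1  -2.05] j [ 0.56  0.18  1.72 -0.    1.25 -0.66]
```

View pics/s4.png

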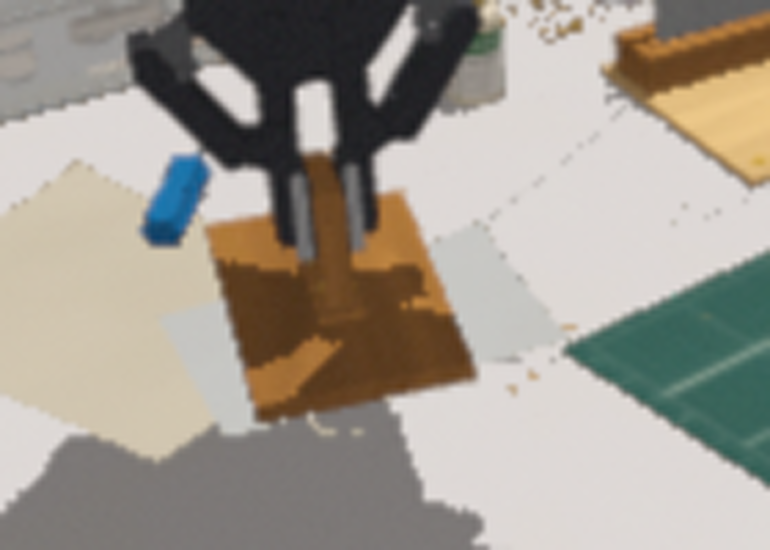

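The tray is lifted level, with the fin held between the pads at crop (320,220). Carrying it gently to the disc.

```bash
python3 -m inch '[{"dx":-0.004,"dy":-0.007,"dz":0,"rx":0,"ry":0,"rz":0},{"dx":-0.012,"dy":-0.021,"dz":0,"rx":0,"ry":0,"rz":0},{"dx":-0.023,"dy":-0.04,"dz":0,"rx":0,"ry":0,"rz":0},{"dx":-0.035,"dy":-0.061,"dz":0,"rx":0,"ry":0,"rz":0},{"dx":-0.047,"dy":-0.082,"dz":0,"rx":0,"ry":0,"rz":0}]' && python3 -m inch '[{"dx":-0.012,"dy":-0.021,"dz":0,"rx":0,"ry":0,"rz":0},{"dx":-0.024,"dy":-0.042,"dz":0,"rx":0,"ry":0,"rz":0},{"dx":-0.036,"dy":-0.063,"dz":0,"rx":0,"ry":0,"rz":0},{"dx":-0.048,"dy":-0.084,"dz":0,"rx":0,"ry":0,"rz":0},{"dx":-0.06,"dy":-0.105,"dz":0,"rx":0,"ry":0,"rz":0}]' && python3 go.py .5424 .0795 .0944 2.79
```

```text
time: 14.75
tool_pos: [0.5013, 0.3177, 0.0938]
tool_rot: [-0.0, 0.175, 0.985, -0.0]
contact_force: [-0.8, 0.1, -1.9]
gripper_width: 0.132
grasp_force: 58.5
time: 15.25
tool_pos: [0.5173, 0.2222, 0.0939]
tool_rot: [-0.0, 0.175, 0.984, -0.0]
contact_force: [0.2, -0.2, -2.2]
gripper_width: 0.133
grasp_force: 58.5
t 15.25 pos [0.5173 0.2222 0.0939] d [-0.0911 -0.1565 -0.0005] r [-0.0004 -0.0001 -0.0008] w 0.13313158170938275 g 58.469629883766174 F [ 0.23 -0.18 -2.25] j [ 0.27  0.03  1.87 -0.    1.24 -0.94]
```

```bash
python3 -m inch '[{"dx":-0.012,"dy":-0.021,"dz":0,"rx":0,"ry":0,"rz":0},{"dx":-0.024,"dy":-0.042,"dz":0,"rx":0,"ry":0,"rz":0},{"dx":-0.036,"dy":-0.063,"dz":0,"rx":0,"ry":0,"rz":0},{"dx":-0.048,"dy":-0.083,"dz":0,"rx":0,"ry":0,"rz":0},{"dx":-0.06,"dy":-0.103,"dz":0,"rx":0,"ry":0,"rz":0}]' && python3 -m inch '[{"dx":-0.01,"dy":-0.018,"dz":0,"rx":0,"ry":0,"rz":0},{"dx":-0.018,"dy":-0.032,"dz":0,"rx":0,"ry":0,"rz":0},{"dx":-0.024,"dy":-0.042,"dz":0,"rx":0,"ry":0,"rz":0},{"dx":-0.028,"dy":-0.048,"dz":0,"rx":0,"ry":0,"rz":0},{"dx":-0.03,"dy":-0.051,"dz":0,"rx":0,"ry":0,"rz":0}]' && python3 -m inch '[{"dx":0,"dy":0,"dz":0,"rx":0,"ry":0,"rz":0},{"dx":0,"dy":0,"dz":0,"rx":0,"ry":0,"rz":0},{"dx":0,"dy":0,"dz":0,"rx":0,"ry":0,"rz":0}]' && python3 go.py .5424 .0795 .0944 2.79
python3 - <<'E'
from h import *
a=optics.grab_frame('scene')[120:270,150:330]; b=optics.grab_frame('top')[110:260,170:330]
cv2.imwrite("pics/s5.png",cv2.resize(cv2.hconcat([a,b])[:,:,::-1],(780,344),interpolation=cv2.INTER_CUBIC))
for c in('scene','top'):
    for n in ('bead','bead_tray','tray_grip','board'):
        r=nets.outline_of(c,n); print(c,n,[(round(float(d['confidence']),2),np.round(d['bbox'],1).tolist()) for d in r[:2]])
        if n=='bead' and r: print(ray(c,r[0]['bbox'][:2],.083))
        if r and n=='bead_tray': print(fit({c:r[0]['pixels'].astype(np.float32)},MODELS[n],[.5424,.0795,-.35],.067))
print('expect bead px',proj('scene',[.5875,.063,.083]),proj('top',[.5875,.063,.083]))
E
```

```text
time: 15.75
tool_pos: [0.5337, 0.1284, 0.0939]
tool_rot: [-0.0, 0.176, 0.984, -0.0]
contact_force: [0.8, 0.4, -2.1]
gripper_width: 0.128
grasp_force: 58.5
time: 16.25
tool_pos: [0.5426, 0.0835, 0.0942]
tool_rot: [-0.0, 0.175, 0.985, 0.0]
contact_force: [0.0, -0.5, -3.1]
gripper_width: 0.128
grasp_force: 58.5
time: 16.55
tool_pos: [0.5424, 0.0845, 0.0942]
tool_rot: [-0.0, 0.175, 0.985, 0.0]
contact_force: [-0.4, 0.0, -1.6]
gripper_width: 0.131
grasp_force: 58.5
t 16.55 pos [0.5424 0.0845 0.0942] d [-0.0021 -0.0059 -0.0003] r [ 0.0001 -0.0001  0.0004] w 0.13065137678957706 g 58.482781648635864 F [-0.39  0.04 -1.63] j [ 0.02 -0.    1.91  0.    1.24 -1.2 ]
scene bead [(0.38, [317.4, 213.9, 16.6, 18.7])]
[0.3140067  0.02612661 0.083     ]
scene bead_tray [(0.6, [236.7, 190.7, 48.0, 38.0])]
(array([ 0.53997864,  0.08478566, -0.38842683]), np.float64(0.12088535726070404))
scene tray_grip [(0.55, [238.1, 192.1, 46.4, 32.3])]
scene board [(0.58, [213.9, 180.2, 33.6, 37.3])]
top bead []
top bead_tray [(0.9, [236.1, 212.3, 34.6, 20.6])]
(array([ 0.51535436,  0.08121574, -1.46038704]), np.float64(1.5744173526763916))
top tray_grip [(0.73, [239.7, 210.9, 32.3, 16.4])]
top board [(0.82, [248.6, 157.9, 37.3, 10.1])]
expect bead px [[230.83086582 182.5130939 ]] [[247.29132306 183.83128823]]
```

View pics/s5.png

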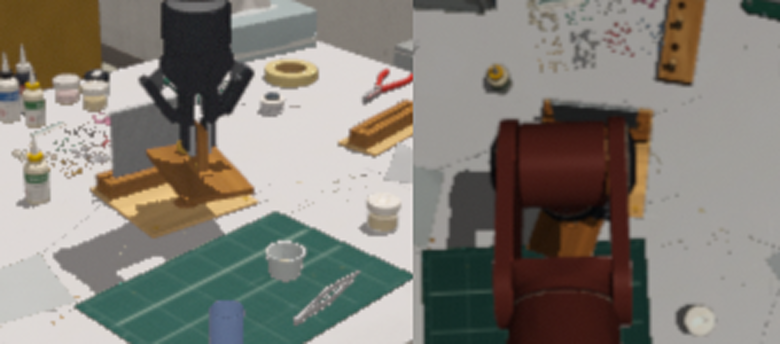

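The bead sits in its pocket at crop (183,145), as expected, with the tray above the disc and clear of the base and board. One small correction, a settle, then I hand it in.

```bash
python3 -m inch '[{"dx":-0.001,"dy":-0.002,"dz":0,"rx":0,"ry":0,"rz":0},{"dx":-0.002,"dy":-0.004,"dz":0,"rx":0,"ry":0,"rz":0},{"dx":-0.002,"dy":-0.006,"dz":0,"rx":0,"ry":0,"rz":0},{"dx":-0.002,"dy":-0.006,"dz":0,"rx":0,"ry":0,"rz":0},{"dx":-0.002,"dy":-0.006,"dz":0,"rx":0,"ry":0,"rz":0}]' && for i in 1 2 3; do python3 -m inch '[{"dx":0,"dy":0,"dz":0,"rx":0,"ry":0,"rz":0},{"dx":0,"dy":0,"dz":0,"rx":0,"ry":0,"rz":0},{"dx":0,"dy":0,"dz":0,"rx":0,"ry":0,"rz":0},{"dx":0,"dy":0,"dz":0,"rx":0,"ry":0,"rz":0},{"dx":0,"dy":0,"dz":0,"rx":0,"ry":0,"rz":0}]'>/dev/null; done; python3 go.py .5424 .0795 .0944 2.79; python3 -c "
from plant import ticket; print(ticket.job_done())"
```

```text
time: 17.55
tool_pos: [0.5424, 0.0789, 0.0942]
tool_rot: [0.0, 0.175, 0.985, 0.0]
contact_force: [0.5, -0.2, -1.1]
gripper_width: 0.127
grasp_force: 58.5
t 19.05 pos [0.5423 0.079  0.0942] d [ 0.0002  0.0006 -0.0003] r [ 0.     -0.     -0.0001] w 0.1316614386318314 g 58.48121166229248 F [-0.18  0.44 -2.31] j [ 0.01 -0.    1.91  0.    1.24 -1.21]
the job is handed in; nothing more can be done
None
```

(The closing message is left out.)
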